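# Check the light meter with its tall glass cell

### The job

Check the open-gap light meter: while its gap is still empty and the cells still stand in the rack, press its keys fully down and let them up one at a time: first the large key, then the small key at the right end, then the small key in the middle. Then pick the tall square glass cell out of the rack by its two frosted faces only, never putting a finger on its clear windows, and hold it upright and still in the light path, midway between the two towers, clear of the meter, with its windows facing the two lenses and its dark level line at the height of the lens centres. Finish while still holding it there; leave the other two cells in the rack and everything else where it is.

Things in the scene. Friction and masses are not known exactly. Their poses are not given: they have to be found in the camera images.
- meter: Fixed light meter: deck 180 x 200 mm (x by y), 28 mm high; origin under its centre; x points away from the robot (yaw varies), y left, z up. Two white towers, 60 x 50 mm, 108 mm high, at x +42, y +-68 mm; the light runs along y from lens to lens across the gap, 81 mm clear between lens rims. Three spring keys in a row along y at the front, x -50 mm.
- beam_mid (a point): Middle of the light path: midway between the two lenses, 80 mm above the counter (52 mm above the deck); axes as the meter's.
- key_large_top (a point): Centre of the top of the large round white key (34 mm across) at the left end of the row.
- key_middle_top (a point): Centre of the top of the small round white key (22 mm across) in the middle of the row, 60 mm from the other two.
- key_right_top (a point): Centre of the top of the small round white key (22 mm across) at the right end of the row.
- key_large (a joint): Travel of the large key straight down: 0 up, 0.006 m fully down; a spring returns it, fully down takes 5 N.
- key_middle (a joint): Travel of the middle key, as the large key's.
- key_right (a joint): Travel of the right key, as the large key's.
- rack: Fixed aluminium rack, 70 x 200 x 20 mm (its x by y by z), origin at the centre of its underside; three square pockets 12 mm deep (floor 8 mm above the counter), 65 mm apart along its y, a loose fit. Each holds one cell, which cell stands where varies.
- check_cell: Tall square glass cell, about 0.13 kg, 92 mm high, origin under its centre, upright in a pocket. Its two white frosted faces look to its +x and -x: flat, 30 mm apart, 21 mm wide, from 6 to 88 mm up. Its two clear windows look to its +y and -y, 26 mm apart, 18 mm wide. The same when turned half round about z.
- level_mark (a point): Centre of the tall cell at the height of the dark level line on its windows, 32 mm above its underside; axes as the cell's.
- frosted_a: Frosted face plate on the tall cell's +x side (origin as the cell's).
- frosted_b: Frosted face plate on the tall cell's -x side (origin as the cell's).
- window_a: Clear window on the tall cell's +y side (origin as the cell's); not to be touched by the fingers.
- window_b: Clear window on the tall cell's -y side (origin as the cell's); not to be touched by the fingers.
- short_cell: Short square glass cell of the same make, 30 x 26 x 60 mm, in another pocket; stays there. Origin at the centre of its underside.
- round_cell: Round glass cell with a dark cap, 26 mm across, 92 mm high, in another pocket; stays there. Origin at the centre of its underside.
- water_glass: Drinking glass, 80 mm across, 91 mm high, at the back; bystander. Origin under its centre.
- tray: Metal sample tray of beans, 98 x 143 x 28 mm, at the front; bystander. Origin under its centre.
- bowl: White cupping bowl, 92 mm across, 62 mm high, at the left; bystander (a second, fixed one stands near). Origin under its centre.
- spoon: Cupping spoon, 176 mm long, lying at the front left; bystander. Origin under its centre.
Things that resemble listed ones, but are neither listed nor needed, are in the scene too. Leave any orange, pink or yellow look-alike of the check_cell alone.

How it is judged:
On the way, in this order (a step that is already met when the one before it is completed fails the run):
1. the large key is pressed fully down, alone, the cell still in the rack (value of joint key_large above 0.004 m and value of joint each of key_right, key_middle below 0.0015 m and distance of check_cell from where it was at the start of the episode below 0.015 m), for 0.05 s.
2. the small right key is pressed fully down, alone, the cell still in the rack (value of joint key_right above 0.004 m and value of joint each of key_large, key_middle below 0.0015 m and distance of check_cell from where it was at the start of the episode below 0.015 m), for 0.05 s.
3. the small middle key is pressed fully down, alone, the cell still in the rack (value of joint key_middle above 0.004 m and value of joint each of key_large, key_right below 0.0015 m and distance of check_cell from where it was at the start of the episode below 0.015 m), for 0.05 s.
4. the tall cell is lifted out of the rack, held by both frosted faces (height (world z) of check_cell above 0.03 m and contact force between the fingers and frosted_a above 1 N and contact force between the fingers and frosted_b above 1 N), for 0.2 s.
At the end, for the whole second after the job is handed in: Fingers press both frosted faces (over 1 N each); level mark within 8 mm across the beam, 12 mm along it and 10 mm in height of its middle; windows square within 0.15 rad, tilt under 0.15 rad; clear of the meter, at rest (under 0.02 m/s, 0.2 rad/s), keys up; other cells and bystanders not moved (x of level_mark in the frame of beam_mid between -0.008 and 0.008 m and y of level_mark in the frame of beam_mid between -0.012 and 0.012 m and z of level_mark in the frame of beam_mid between -0.01 and 0.01 m and angle between the y axis of check_cell and the y axis of meter, either way round below 0.15 rad and angle between check_cell's own z axis and vertical below 0.15 rad and contact force between the fingers and frosted_a above 1 N and contact force between the fingers and frosted_b above 1 N and contact force between check_cell and meter below 0.5 N and linear speed of check_cell below 0.02 m/s and angular speed of check_cell below 0.2 rad/s and value of joint each of key_large, key_right, key_middle below 0.0015 m and distance of each of short_cell, round_cell from where it was at the start of the episode below 0.015 m and distance of each of water_glass, tray, bowl, spoon from where it was at the start of the episode below 0.03 m); the arm keeps its last pose, push and grip.
It fails at once if a finger touches a clear window of the tall cell (contact force between the fingers and window_a above 0.5 N or contact force between the fingers and window_b above 0.5 N).
It fails at once if two keys are pressed at once (value of joint each of key_large, key_right above 0.003 m or value of joint each of key_large, key_middle above 0.003 m or value of joint each of key_right, key_middle above 0.003 m).
It fails at once if one of the other cells is taken out, tipped or knocked (distance of any of short_cell, round_cell from where it was at the start of the episode above 0.015 m or angle between any of short_cell, round_cell's own z axis and vertical above 0.3 rad).
It fails at once if a bystander is shifted by more than 3 cm (distance of any of water_glass, tray, bowl, spoon from where it was at the start of the episode above 0.03 m).
It also fails if it takes over 62 s, if anything falls off the work surface, if the arm or the gripper's body presses on something with over 40 N, if the wrist force passes 120 N, or if a joint passes its speed limit or range.

### The arm

A 6-joint arm with a two-finger parallel gripper is mounted at the origin on a cart in front of the work surface, level with it; the furniture and walls round the work are solid. World frame = base frame: x ahead of the robot, y to its left, z up, the work surface at z = 0. Lengths are in m, angles in rad, forces in N, time in s.
With the tool pointing down it reaches from about 0.425 to 0.95 m from the base axis. Payload 3.5 kg.
Tool frame: the origin (TCP) lies on the centre line of the jaws, within the pads' length; the fingertips stand tip_extent ahead of it and the grasp point (between the pads) lies 2 mm behind it (tip_extent is the distance from the TCP to the fingertips, in m); z points along the fingers, y is the direction in which the jaws open and shut (so a half turn about z gives the same grasp; the last joint's range is limited). The gripper opens to 85 mm and grips with 20 to 120 N. Pads are 22 mm wide; open, the fingers measure 114 mm over their backs; the gripper's body (76 mm by 85 mm) begins 54 mm behind the grasp point. The pads swing forward as they close: fully open they stand 13 mm farther back than shut.
Start: joints at [1.027, 0.286, 1.577, -0, 1.279, -0.15], TCP at [0.259, 0.623, 0.248] pointing down, gripper open.
Joint ranges: [-2.77, 2.77], [-0.9, 2.22], [0.21, 2.48], [-1.53, 4.67], [0.24, 2.81], [-2.84, 2.84]. Speed limits (rad/s): [2.79, 2.79, 3.14, 3.14, 3.14, 3.14].

### API

Orientations are given as a unit quaternion [x, y, z, w].
In Python, from plant import * gives the robot as it stands.
- The arm moves only by the shell command python3 -m crank 'ROWS' [FORCE]. ROWS is JSON, a list of rows, each a list of 7 numbers: the gripper's target within -1 to 1 (shut at 1, half-way at 0, fully open at -1), then the shift along the tool's x, y, z in cm, then the turn, a rotation vector about the tool's x, y, z in degrees. In form: [[fingers, tx, ty, tz, wx, wy, wz], ...]. A call has 1 to 5 rows; each row shifts and turns the commanded pose from where the row before left it, along the tool's axes as they then stand; what a row does not reach is not made up. A row lasts 1/10 s, in which the tool goes at most 50 mm and 8.59 degrees, less where a joint would pass 70% of its speed; a pose out of reach is approached as far as the arm can. A call is refused whole if a number of a shift passes 5 or a number of a turn 8.59, either way. A call with a gripper value outside its range is refused whole. The fingers move at their own pace and stop on an object; FORCE is the grip in N (left out, the last holds). Time passes only in rows, so rows that do not move let the fingers close. It gives the time, the measured TCP pose, the force and the opening at its end, in the units of the state.
- get_state(): the state, without advancing time (a new reading comes with each control period).
- read_camera(name): name is "scene" or "top" or "wrist"; returns a dict with "color" (420x560x3 uint8, red, green, blue), "vfov" (degrees; the focal length in pixels is half the picture's height over the tangent of half this angle, whatever the lens; pixels are square), "cx", "cy" (the principal point, pixels), "cam_to_world" (4x4, takes a point from camera to world coordinates). Camera axes: x right, y up, looking along -z (the intrinsics and any distortion apply to the point x, -y, -z); pixel columns grow to the right and rows downward; lengths in m; the calibration is good to about 2 mm. A picture is of the moment at which its call begins. There is no depth.
- sign_off(): hands the job in, once; it reports no verdict.
Trained networks look in the newest picture that a camera, given by its name, has taken for a name from the list of things; names that differ only in an ending like _2 or _b are one class to them, and where a whole thing is asked for, a point or a joint stands for the part that bears it (a point fixed in the world has none). Each returns a list of dicts, best first, with "p" (0 to 1); they miss things now and then, are a little off and sometimes report something else, mostly with a low value. They report only what shows in the picture. A call takes as long as a camera call. They do not tell look-alikes from the thing itself.
- trace(thing, camera): "pixels" (420x560 bool, what is visible of it) and "location" ([column, row] in pixels, amid what is visible of it).
- place_of(thing, camera): "location" ([column, row] in pixels: a listed point, or the origin of a listed thing).
The state is a dict: "time": time; "qpos": joint angles; "dq": joint speeds; "joint_efforts": joint torques, N m; "eef_pos": TCP position; "tcp_rot": TCP orientation; "contact_force": force on the tool from outside, world axes, zero at the start; "wrist_torque": the same for the moment, N m; "opening": opening from 0.0 (shut) to 1.0 (fully open).
Only numpy, scipy, OpenCV 4.12 (cv2) and the standard library are available. Lean on these libraries where they do the work, as an engineer would, in place of code of your own. Each camera call takes 0.05 s, during which the arm holds its last target.

## Working session

There is one attempt and no reset: what is moved stays moved. The work goes in short steps, Python scripts to look and compute and a shell command to move; the robot and the scene stay as the last step left them, time stands still between calls to the robot, and variables do not carry over. Pictures are saved under pics/ and viewed, and the job is handed in when it is done.

```bash
ls; mkdir -p pics; python3 - <<'E'
from plant import *
import cv2
s=get_state(); print(s)
for n in ["scene","top","wrist"]:
    c=read_camera(n); cv2.imwrite(f"pics/{n}0.png",c["color"][:,:,::-1]); print(n,c["vfov"],c["cx"],c["cy"],c["cam_to_world"].round(4) if hasattr(c["cam_to_world"],'round') else c["cam_to_world"],[k for k in c])
E
```

```text
pics
{'time': 0.0, 'qpos': array([ 1.02700366e+00,  2.87181113e-01,  1.57816936e+00, -2.68630876e-05,
        1.27858361e+00, -1.50000627e-01]), 'dq': array([-0.00046325, -0.00118756,  0.00141319,  0.00209776,  0.00010639,
        0.00012974]), 'joint_efforts': array([-8.98299477e-04, -4.05964887e+01, -2.92627466e+01, -2.06108748e-04,
        5.76778097e-03,  3.74026058e-06]), 'eef_pos': array([0.25865153, 0.62281581, 0.24694096]), 'tcp_rot': array([ 1.95622326e-01,  9.80678609e-01, -1.10535124e-03, -3.85929678e-04]), 'contact_force': array([ 0.70963628, -0.49927052, -1.2480328 ]), 'wrist_torque': array([0.01575602, 0.04466943, 0.00676499]), 'opening': 0.9969609689152468}
scene 50.30832295802624 282.71342548868506 206.49263823506362 [[ 0.7197  0.4203 -0.5526 -0.078 ]
 [-0.6943  0.4311 -0.5763 -0.577 ]
 [-0.004   0.7984  0.6021  0.7739]
 [ 0.      0.      0.      1.    ]] ['color', 'vfov', 'cx', 'cy', 'cam_to_world']
top 55.57850100786575 279.3477100959031 210.1230082987385 [[ 0.021   0.9867 -0.1612  0.3733]
 [-0.9996  0.0241  0.0174  0.1303]
 [ 0.021   0.1607  0.9868  1.2978]
 [ 0.      0.      0.      1.    ]] ['color', 'vfov', 'cx', 'cy', 'cam_to_world']
wrist 68.81655106042462 281.1712850983828 206.55756846686845 [[ 0.3835 -0.8908 -0.2436  0.1971]
 [ 0.9235  0.3693  0.1034  0.6495]
 [-0.0022 -0.2646  0.9644  0.3731]
 [ 0.      0.      0.      1.    ]] ['color', 'vfov', 'cx', 'cy', 'cam_to_world']
```

View pics/scene0.png

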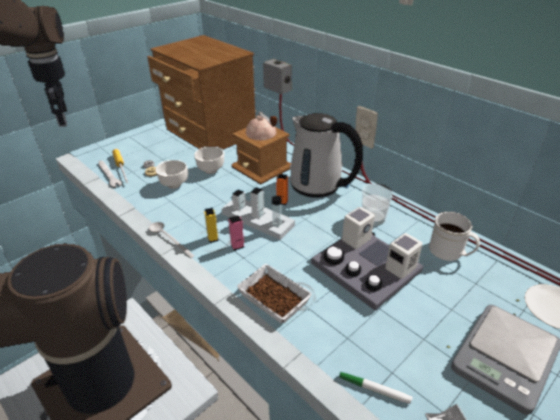

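View pics/top0.png

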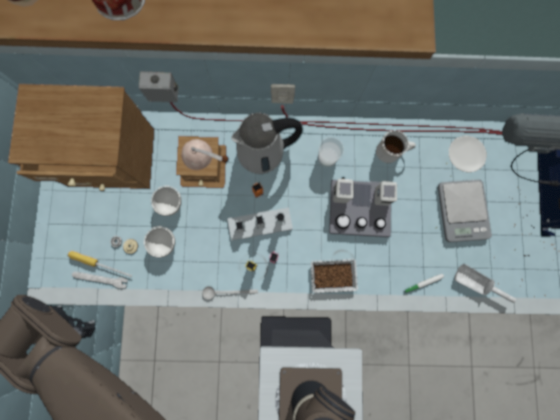

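View pics/wrist0.png

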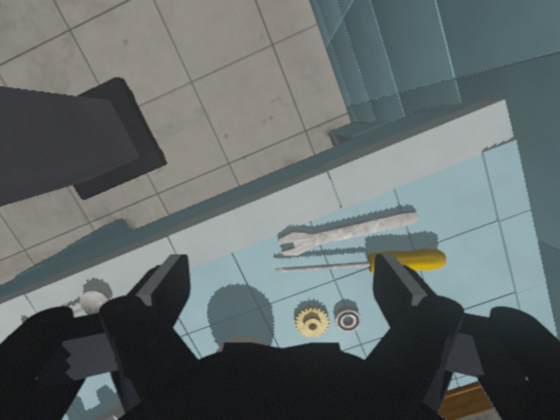

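```bash
cat > h.py <<'E'
import numpy as np, cv2
from plant import *
from scipy.spatial.transform import Rotation as R
def ray(c,px):
    f=c["color"].shape[0]/2/np.tan(np.radians(c["vfov"])/2)
    d=np.array([(px[0]-c["cx"])/f,-(px[1]-c["cy"])/f,-1.])
    T=np.array(c["cam_to_world"]); d=T[:3,:3]@d
    return T[:3,3],d/np.linalg.norm(d)
def atz(c,px,z):
    o,d=ray(c,px); return o+d*(z-o[2])/d[2]
def proj(c,P):
    f=c["color"].shape[0]/2/np.tan(np.radians(c["vfov"])/2)
    T=np.array(c["cam_to_world"]); p=T[:3,:3].T@(np.asarray(P,float)-T[:3,3])
    return np.array([c["cx"]+f*p[0]/-p[2], c["cy"]-f*p[1]/-p[2]])
def tri(rs):
    A=np.zeros((3,3));b=np.zeros(3)
    for o,d in rs:
        M=np.eye(3)-np.outer(d,d);A+=M;b+=M@o
    x=np.linalg.solve(A,b)
    return x,[np.linalg.norm(np.cross(x-o,d)) for o,d in rs]
E
python3 - <<'E'
from h import *
cs={n:read_camera(n) for n in ["scene","top"]}
for t in ["key_large_top","key_middle_top","key_right_top","beam_mid","meter","rack","check_cell","level_mark","short_cell","round_cell"]:
    out=[]
    for n in cs:
        r=place_of(t,n)[:3]; out.append([(np.round(q["location"],1).tolist(),round(q["p"],2)) for q in r])
    rs=[ray(cs[n],o[0][0]) for n,o in zip(cs,out) if o]
    print(t,out)
    if len(rs)==2: x,e=tri(rs); print("   ",x.round(4),np.round(e,4))
E
```

```text
key_large_top [[([333.1, 250.2], 0.57), ([255.5, 206.1], 0.55)], [([339.6, 221.7], 0.67)]]
    [ 0.5492 -0.0876  0.0476] [0.0056 0.0056]
key_middle_top [[([354.8, 263.7], 0.58)], [([362.0, 220.6], 0.59), ([331.3, 276.0], 0.24)]]
    [ 0.5512 -0.156   0.0505] [0.0019 0.0019]
key_right_top [[([375.7, 279.2], 0.38)], [([384.0, 221.1], 0.4)]]
    [ 0.5477 -0.2223  0.0532] [0.0023 0.0023]
beam_mid [[([379.9, 235.9], 0.67)], [([366.2, 187.8], 0.97)]]
    [ 0.6465 -0.1591  0.081 ] [0.0041 0.0041]
meter [[([367.4, 271.8], 0.57)], [([359.0, 210.6], 0.72)]]
    [ 0.5949 -0.1614 -0.0036] [0.0056 0.0056]
rack [[], [([256.6, 222.5], 0.51)]]
check_cell [[([282.3, 202.8], 0.85), ([212.1, 236.6], 0.84), ([238.4, 240.9], 0.65)], [([251.7, 268.6], 0.64), ([257.5, 191.7], 0.6), ([273.3, 254.4], 0.53)]]
    [0.4577 0.1196 0.1298] [0.0945 0.0945]
level_mark [[([255.4, 209.5], 0.87), ([238.0, 236.1], 0.87), ([208.0, 230.0], 0.73)], [([276.1, 258.5], 0.65), ([252.1, 264.3], 0.6), ([258.1, 222.2], 0.59)]]
    [0.4428 0.0996 0.1219] [0.027 0.027]
short_cell [[([238.9, 209.5], 0.76), ([375.9, 277.1], 0.71)], [([238.1, 231.6], 0.58)]]
    [0.5172 0.2346 0.0103] [0.0089 0.0089]
round_cell [[([275.2, 225.5], 0.63)], [([277.8, 217.1], 0.52)]]
    [0.5594 0.1137 0.0013] [0.0028 0.0028]
```

```bash
python3 - <<'E'
import cv2,numpy as np
s=cv2.imread("pics/scene0.png");t=cv2.imread("pics/top0.png")
def cr(i,x,y,w,h,k): return cv2.resize(i[y:y+h,x:x+w],None,fx=k,fy=k,interpolation=cv2.INTER_CUBIC)
cv2.imwrite("pics/z1.png",np.vstack([cr(s,200,170,100,75,8)]))
cv2.imwrite("pics/z2.png",cr(t,220,180,80,60,10))
cv2.imwrite("pics/z3.png",cr(t,320,170,80,60,10))
cv2.imwrite("pics/z4.png",cr(s,305,200,120,90,6.6))
E
```

```text
(no output)
```

View pics/z1.png

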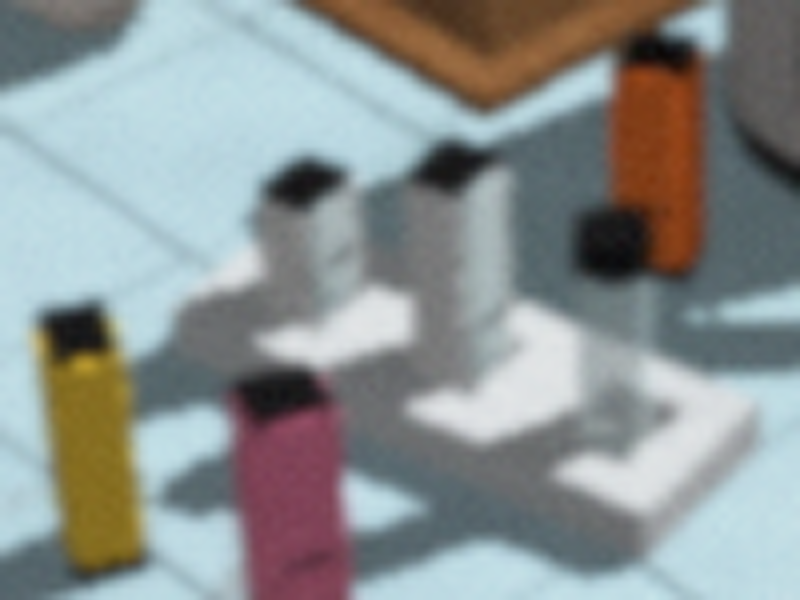

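View pics/z2.png

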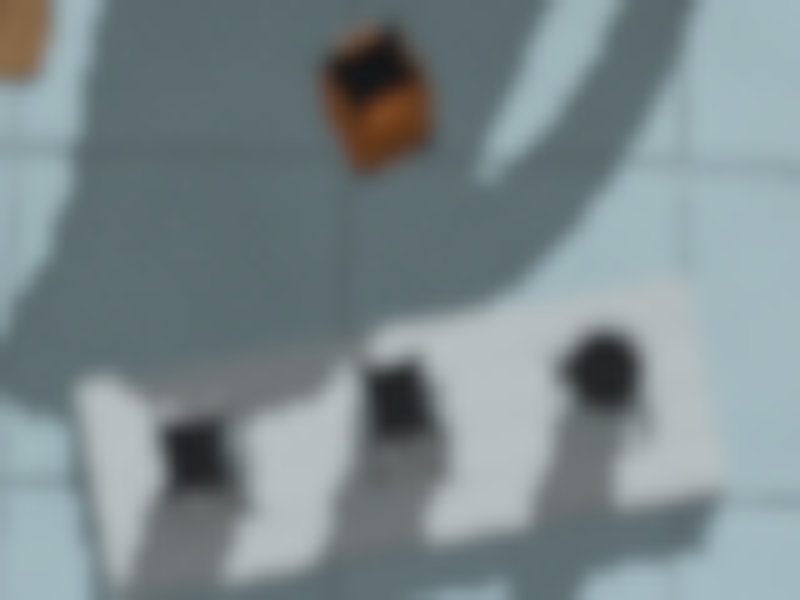

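View pics/z3.png

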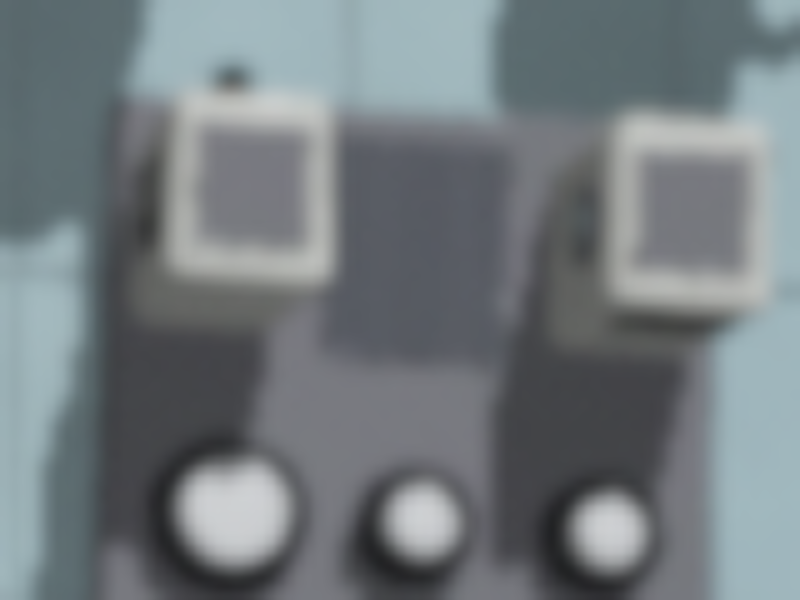

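View pics/z4.png

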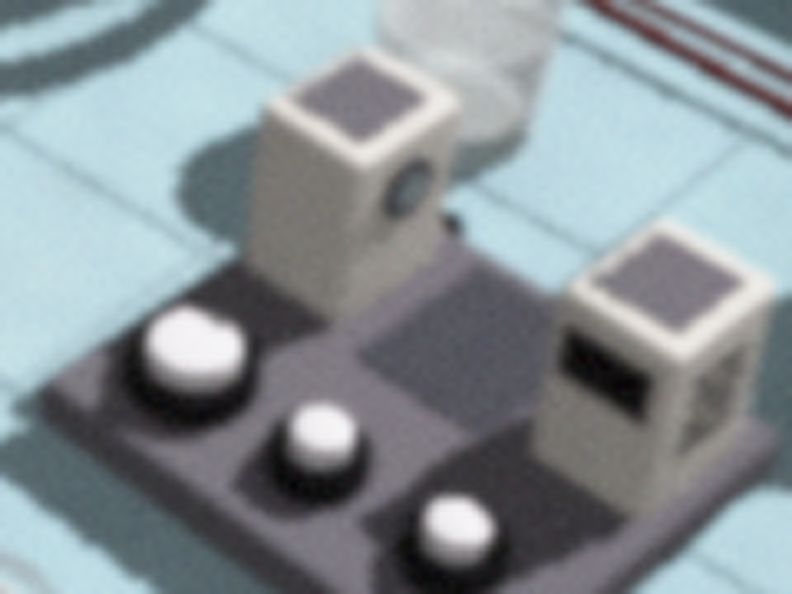

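```bash
python3 - <<'E'
from h import *
cs={n:read_camera(n) for n in ["scene","top"]}
S={"L":(334.5,251.5),"M":(353.8,265.5),"R":(374.2,278.8)};T={"L":(343.3,221.2),"M":(362.2,222.2),"R":(380.8,223.2)}
for k in S:
    x,e=tri([ray(cs["scene"],S[k]),ray(cs["top"],T[k])]);print(k,x.round(4),np.round(e,4), [atz(cs["top"],T[k],z).round(4) for z in (.04,)],atz(cs["scene"],S[k],.04).round(4))
# tall cap top
s=(200+455/8,170+165/8);t=(220+40,180+39.7)
x,e=tri([ray(cs["scene"],s),ray(cs["top"],t)]);print("cell top",x.round(4),e)
print("cell z.1",atz(cs["top"],t,.1),atz(cs["scene"],s,.1))
for p in [(7.5,38.5),(69,28),(72,49)]: print(atz(cs["top"],(220+p[0],180+p[1]),.02))
a=cs["top"]
for p in [(201,459),(400,397),(603,370)]: print(atz(a,(220+p[0]/10,180+p[1]/10),.1 if p[0]>300 else .068))
# towers top
for p in [(200,130),(307,130),(307,245),(200,250),(645,155),(753,160),(753,270),(637,270)]: print(atz(a,(320+p[0]/10,170+p[1]/10),.108).round(4))
E
```

```text
L [ 0.5483 -0.0967  0.0509] [0.0024 0.0024] [array([ 0.5479, -0.097 ,  0.04  ])] [ 0.56   -0.0907  0.04  ]
M [ 0.5464 -0.157   0.0487] [0.002 0.002] [array([ 0.5461, -0.1576,  0.04  ])] [ 0.5558 -0.153   0.04  ]
R [ 0.5443 -0.2158  0.0508] [0.002 0.002] [array([ 0.5443, -0.2173,  0.04  ])] [ 0.5555 -0.2115  0.04  ]
cell top [0.5392 0.1665 0.0995] [np.float64(0.0013107450221785115), np.float64(0.0013107450221785065)]
cell z.1 [0.53810559 0.16721938 0.1       ] [0.53996755 0.16530361 0.1       ]
[0.55051767 0.27464883 0.02      ]
[0.58977531 0.07651964 0.02      ]
[0.52130088 0.06566074 0.02      ]
[0.52163897 0.22929305 0.068     ]
[0.53810559 0.16721938 0.1       ]
[0.54785194 0.10585519 0.1       ]
[ 0.6565 -0.0751  0.108 ]
[ 0.6574 -0.1081  0.108 ]
[ 0.6213 -0.1078  0.108 ]
[ 0.619 -0.075  0.108]
[ 0.6522 -0.2123  0.108 ]
[ 0.6515 -0.2457  0.108 ]
[ 0.617  -0.2448  0.108 ]
[ 0.6161 -0.2091  0.108 ]
```

```bash
python3 - <<'E'
import plant
print([n for n in dir(plant) if not n.startswith('_')])
for n in dir(plant):
    v=getattr(plant,n)
    if isinstance(v,(int,float,str,dict)) and not n.startswith('_'): print(n,v)
E
python3 -m crank '[[1,0,0,0,0,0,8.5],[1,0,0,0,0,0,8.5],[1,0,0,0,0,0,8.5],[1,0,0,0,0,0,8.5],[1,0,0,0,0,0,8.5]]' 30
python3 -m crank '[[1,0,0,0,0,0,8.5],[1,0,0,0,0,0,8.5],[1,0,0,0,0,0,8.5],[1,0,0,0,0,0,1.4],[1,0,0,0,0,0,0]]'
python3 - <<'E'
from h import *
s=get_state();M=R.from_quat(s["tcp_rot"]).as_matrix();print(s["eef_pos"],M.round(3),s["opening"],s["contact_force"])
d=np.array([.5483,-.0967,.25])-s["eef_pos"];print("cm",M.T@d*100)
E
```

```text
['Unreachable', 'get_state', 'place_of', 'read_camera', 'sign_off', 'tip_extent', 'trace']
tip_extent 0.017
time: 1.85
eef_pos: [0.259, 0.6233, 0.2483]
tcp_rot: [0.54, 0.841, -0.0, -0.0]
contact_force: [0.3, -0.5, -0.1]
opening: 0.148
time: 2.35
eef_pos: [0.259, 0.6233, 0.2483]
tcp_rot: [0.718, 0.696, -0.0, 0.0]
contact_force: [-0.7, 0.6, 0.3]
opening: 0.003
[0.25895509 0.62333026 0.24830329] [[ 0.032  0.999 -0.   ]
 [ 0.999 -0.032 -0.   ]
 [-0.    -0.    -1.   ]] 0.0030043581256646986 [-0.71151699  0.63268046  0.25348783]
cm [-71.04304209  31.21742446  -0.1667953 ]
```

```bash
python3 -m crank '[[1,-3.5,2,0,0,0,0],[1,-3.5,2,0,0,0,0],[1,-3.5,2,0,0,0,0],[1,-3.5,2,0,0,0,0],[1,-3.5,2,0,0,0,0]]'
python3 -m crank '[[1,-3.5,2,0,0,0,0],[1,-3.5,2,0,0,0,0],[1,-3.5,2,0,0,0,0],[1,-3.5,2,0,0,0,0],[1,-3.5,2,0,0,0,0]]'
python3 -m crank '[[1,-3.6,1.2,0,0,0,0],[1,-3.6,1.2,0,0,0,0],[1,-3.6,1.2,0,0,0,0],[1,-3.6,1.2,0,0,0,0],[1,-3.6,1.2,0,0,0,0]]'
python3 -m crank '[[1,-3.6,1,0,0,0,0],[1,-3.6,1,0,0,0,0],[1,-3.6,1,0,0,0,0],[1,-3.6,1,0,0,0,0],[1,0,0,0,0,0,0]]'
python3 - <<'E'
from h import *
s=get_state();M=R.from_quat(s["tcp_rot"]).as_matrix();print(s["eef_pos"],M.round(3),s["opening"],s["contact_force"])
d=np.array([.5483,-.0967,.12])-s["eef_pos"];print("cm",M.T@d*100)
c=read_camera("wrist");cv2.imwrite("pics/w1.png",c["color"][:,:,::-1])
for P in [(.5483,-.0967,.05),(.5464,-.157,.05),(.5443,-.2158,.05),(.538,.167,.1),(.638,-.16,.08)]: print(proj(c,P))
print(np.array(c["cam_to_world"])[:3,3])
print([(k,[(np.round(q["location"],1),q["p"]) for q in place_of(k,"wrist")[:2]]) for k in ["key_large_top","key_middle_top","key_right_top"]])
E
```

```text
time: 2.85
eef_pos: [0.3534, 0.4436, 0.2485]
tcp_rot: [0.718, 0.696, 0.0, 0.0]
contact_force: [0.5, 0.1, -0.4]
opening: 0.001
time: 3.35
eef_pos: [0.4474, 0.2652, 0.2487]
tcp_rot: [0.718, 0.696, 0.0, 0.0]
contact_force: [0.4, 0.2, 0.2]
opening: 0.0
time: 3.85
eef_pos: [0.5009, 0.0832, 0.2486]
tcp_rot: [0.718, 0.696, 0.0, 0.0]
contact_force: [0.3, 1.5, 0.9]
opening: 0.0
time: 4.35
eef_pos: [0.5365, -0.0643, 0.2486]
tcp_rot: [0.72, 0.694, -0.0, 0.001]
contact_force: [0.1, 0.1, -0.4]
opening: -0.001
[ 0.53645735 -0.06432206  0.24860628] [[ 0.037  0.999  0.001]
 [ 0.999 -0.037 -0.001]
 [-0.001  0.001 -1.   ]] -0.0009400738687710611 [ 0.09714742  0.07107723 -0.37638325]
cm [-3.17348303  1.2898271  12.8665028 ]
[292.6151865  215.39886817]
[292.35270178 265.14942621]
[291.91446814 309.51763508]
[ 271.20008464 -113.15346959]
[379.41474525 277.5323965 ]
[0.53906206 0.00360383 0.37451005]
[('key_large_top', [(array([297. , 213.2]), 0.7)]), ('key_middle_top', []), ('key_right_top', [(array([295.6, 214.6]), 0.3)])]
```

View pics/w1.png

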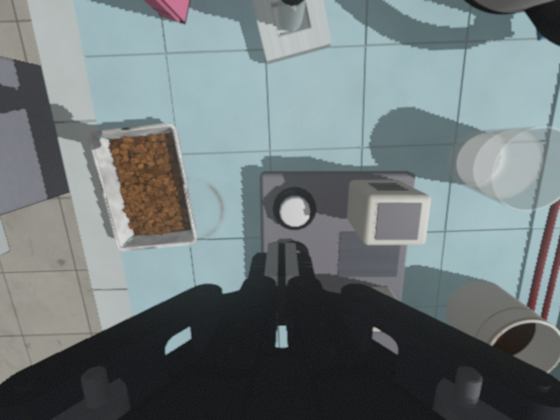

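```bash
python3 -m crank '[[1,-1.5,0.7,4,0,0,0],[1,-1.4,0.65,4,0,0,0],[1,0,0,4,0,0,0],[1,0,0,4,0,0,0],[1,0,0,0,0,0,0]]'
python3 -m crank '[[1,0,0,0,0,0,0]]'
python3 - <<'E'
from h import *
s=get_state();print(s["eef_pos"],s["contact_force"])
for n in ("wrist","scene"):
    c=read_camera(n);im=c["color"][:,:,::-1]
    if n=="scene": im=cv2.resize(im[190:310,290:450],None,fx=5,fy=5,interpolation=cv2.INTER_CUBIC)
    cv2.imwrite(f"pics/{n}2.png",im)
E
```

```text
time: 5.05
eef_pos: [0.5434, -0.0871, 0.0821]
tcp_rot: [0.718, 0.696, -0.003, -0.006]
contact_force: [-0.9, -0.1, 0.1]
opening: -0.001
time: 5.15
eef_pos: [0.5481, -0.0889, 0.0885]
tcp_rot: [0.718, 0.696, -0.0, -0.001]
contact_force: [-0.4, 0.7, 0.3]
opening: -0.002
[ 0.54805696 -0.08886405  0.0885129 ] [-0.35006028  0.69356968  0.30814634]
```

View pics/wrist2.png

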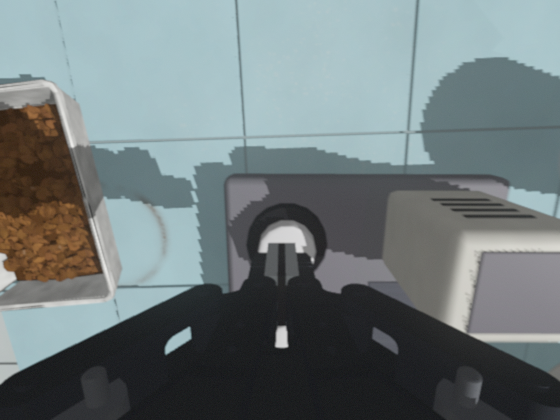

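View pics/scene2.png

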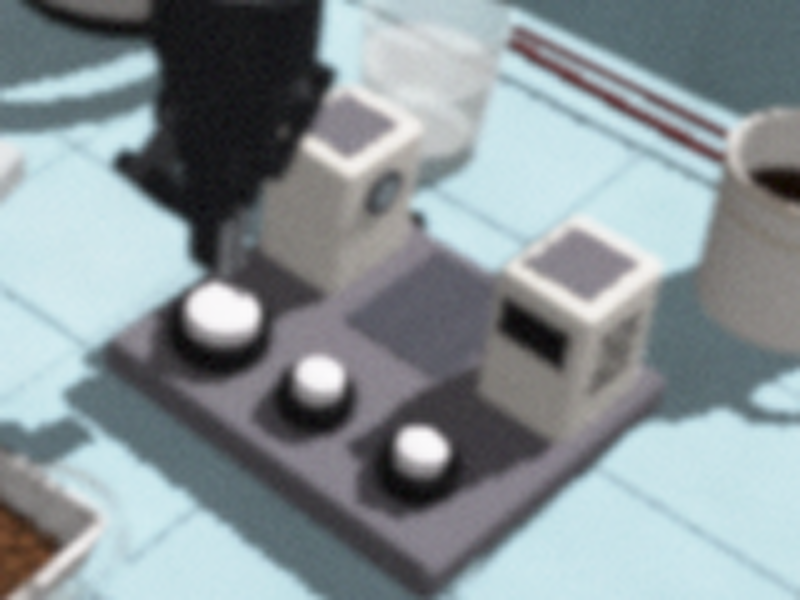

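```bash
python3 -m crank '[[1,-0.3,0,1,0,0,0],[1,0,0,0,0,0,0]]'
python3 -m crank '[[1,0,0,0.4,0,0,0],[1,0,0,0,0,0,0]]'
python3 -m crank '[[1,0,0,0.4,0,0,0],[1,0,0,0,0,0,0]]'
```

```text
time: 5.45
eef_pos: [0.5484, -0.0933, 0.079]
tcp_rot: [0.719, 0.695, 0.0, 0.001]
contact_force: [-0.5, 1.1, -0.4]
opening: -0.001
time: 5.65
eef_pos: [0.5479, -0.093, 0.0741]
tcp_rot: [0.719, 0.695, -0.0, -0.0]
contact_force: [-0.8, 0.7, 0.1]
opening: -0.0
time: 5.85
eef_pos: [0.5477, -0.0929, 0.0697]
tcp_rot: [0.719, 0.695, -0.0, -0.0]
contact_force: [-0.4, 0.4, 0.2]
opening: -0.002
```

```bash
for i in 1 2 3; do python3 -m crank '[[1,0,0,0.3,0,0,0],[1,0,0,0,0,0,0]]' | egrep "eef|force"; done
```

```text
eef_pos: [0.5482, -0.093, 0.0672]
contact_force: [0.5, 0.4, -0.2]
eef_pos: [0.5484, -0.0931, 0.0645]
contact_force: [-0.7, 0.5, 2.7]
eef_pos: [0.5485, -0.0931, 0.0616]
contact_force: [-0.7, 0.0, 4.7]
```

```bash
for i in 1 2; do python3 -m crank '[[1,0,0,0.2,0,0,0],[1,0,0,0,0,0,0]]' | egrep "eef|force"; done
```

```text
eef_pos: [0.5486, -0.0931, 0.061]
contact_force: [-4.3, 1.7, 11.4]
eef_pos: [0.5487, -0.0931, 0.0608]
contact_force: [-8.4, 1.8, 20.4]
```

```bash
python3 -m crank '[[1,0,0,-1.5,0,0,0],[1,0,0,-2,0,0,0],[1,-4,0,0,0,0,0],[1,-4,0,0,0,0,0],[1,-4.1,0.1,0,0,0,0]]'
python3 -m crank '[[1,0,0,0,0,0,0],[1,0,0,0,0,0,0]]'
python3 - <<'E'
from h import *
s=get_state();print(s["eef_pos"],s["contact_force"])
for n in ("wrist","scene"):
    c=read_camera(n);im=c["color"][:,:,::-1]
    if n=="scene": im=cv2.resize(im[190:310,290:450],None,fx=5,fy=5,interpolation=cv2.INTER_CUBIC)
    cv2.imwrite(f"pics/{n}3.png",im)
    print(n,proj(c,(.545,-.2145,.05)),proj(c,(.547,-.1535,.05)),proj(c,(.5485,-.0931,.05)))
E
```

```text
time: 7.35
eef_pos: [0.5445, -0.2146, 0.092]
tcp_rot: [0.719, 0.695, -0.0, -0.0]
contact_force: [-0.1, 0.1, -0.1]
opening: -0.001
time: 7.55
eef_pos: [0.5444, -0.2144, 0.0917]
tcp_rot: [0.72, 0.694, 0.0, -0.001]
contact_force: [0.2, -0.9, 0.1]
opening: 0.004
[ 0.54438303 -0.2143641   0.09166465] [ 0.21396291 -0.93901114  0.06727364]
wrist [282.01829063 242.47189151] [281.71442142 135.64191637] [280.35073755   6.90178647]
scene [372.97092718 278.77212787] [351.93506449 264.37868022] [332.38926996 251.19222915]
```

View pics/wrist3.png

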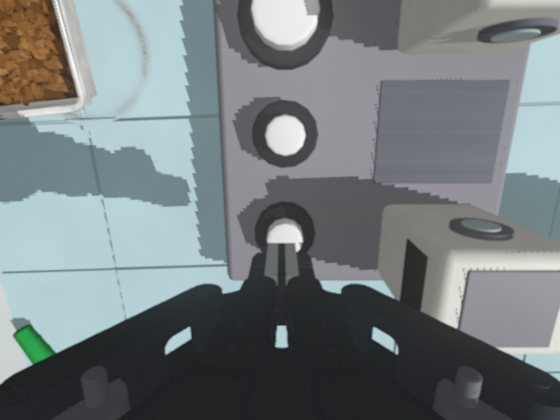

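View pics/scene3.png

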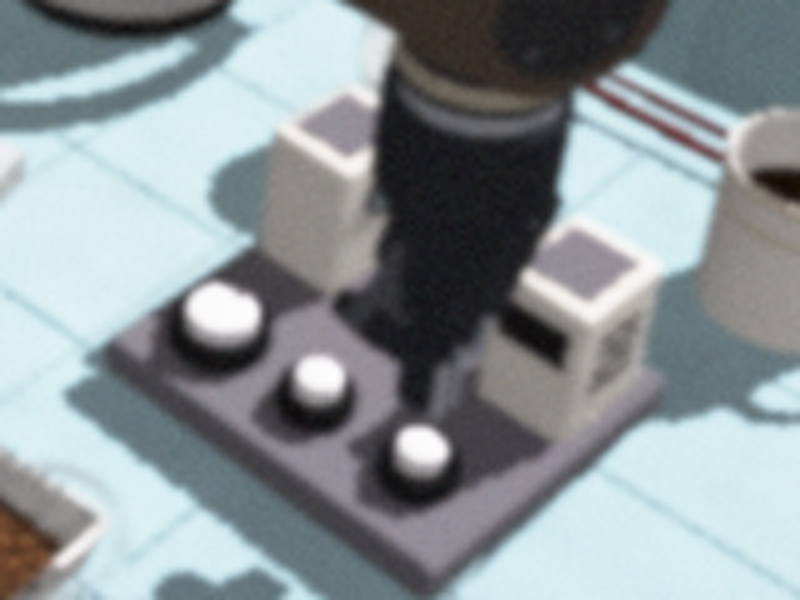

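```bash
python3 -m crank '[[1,0,0.15,1,0,0,0],[1,0,0,1.2,0,0,0],[1,0,0,0,0,0,0]]'| egrep "eef|force"
for i in 1 2 3; do python3 -m crank '[[1,0,0,0.3,0,0,0],[1,0,0,0,0,0,0]]' | egrep "eef|force"; done
```

```text
eef_pos: [0.5451, -0.2122, 0.0675]
contact_force: [-0.5, 0.1, -0.6]
eef_pos: [0.5463, -0.2135, 0.067]
contact_force: [-0.8, 1.8, 2.2]
eef_pos: [0.5468, -0.214, 0.0647]
contact_force: [0.2, 1.3, 2.7]
eef_pos: [0.5469, -0.2142, 0.0618]
contact_force: [1.2, 1.7, 4.5]
```

```bash
for i in 1 2; do python3 -m crank '[[1,0,0,0.2,0,0,0],[1,0,0,0,0,0,0]]' | egrep "eef|force"; done
```

```text
eef_pos: [0.547, -0.2142, 0.061]
contact_force: [-3.1, 2.5, 9.7]
eef_pos: [0.5471, -0.2142, 0.0608]
contact_force: [-6.3, 5.2, 19.2]
```

```bash
python3 -m crank '[[1,0,0,-1.5,0,0,0],[1,0,0,-1.6,0,0,0],[1,3,0,0,0,0,0],[1,3,0,0,0,0,0],[1,0,0,0,0,0,0]]'
python3 - <<'E'
from h import *
s=get_state();print(s["eef_pos"],s["contact_force"])
c=read_camera("wrist");im=c["color"][:,:,::-1]
cv2.imwrite(f"pics/wrist4.png",im)
E
```

```text
time: 9.45
eef_pos: [0.5478, -0.1514, 0.0881]
tcp_rot: [0.718, 0.696, -0.0, -0.001]
contact_force: [-0.5, 0.8, -0.2]
opening: 0.001
[ 0.54781238 -0.15136211  0.08805807] [-0.48636867  0.80472022 -0.21178377]
```

View pics/wrist4.png

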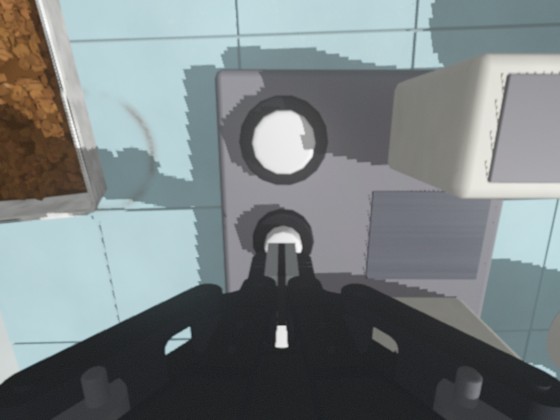

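```bash
python3 -m crank '[[1,0,0,1,0,0,0],[1,0,0,1,0,0,0],[1,0,0,0,0,0,0]]'| egrep "eef|force"
for i in 1 2 3; do python3 -m crank '[[1,0,0,0.3,0,0,0],[1,0,0,0,0,0,0]]' | egrep "eef|force"; done
```

```text
eef_pos: [0.5475, -0.1545, 0.0663]
contact_force: [-0.9, 0.3, 1.9]
eef_pos: [0.5482, -0.1546, 0.065]
contact_force: [-1.8, -0.5, 2.4]
eef_pos: [0.5487, -0.1546, 0.0626]
contact_force: [-2.4, -0.9, 4.2]
eef_pos: [0.549, -0.1546, 0.061]
contact_force: [-4.8, -0.9, 11.0]
```

```bash
python3 -m crank '[[1,0,0,0.1,0,0,0],[1,0,0,-2,0,0,0],[1,0,0,-4,0,0,0],[1,0,0,-4,0,0,0],[1,0,0,-4,0,0,0]]'
python3 -m crank '[[1,4,0,-4,0,0,0],[1,4.5,0,0,0,0,0],[1,4.5,0,0,0,0,0],[1,4.5,0,0,0,0,-6.8],[1,4,0,0,0,0,-6.8]]'
python3 -m crank '[[0.1,0,0,0,0,0,0],[0.1,0,0,0,0,0,0],[0.1,0,0,0,0,0,0]]'
python3 - <<'E'
from h import *
s=get_state();print(s["eef_pos"],s["contact_force"],s["opening"])
c=read_camera("wrist");im=c["color"][:,:,::-1]
cv2.imwrite(f"pics/wrist5.png",im)
print(proj(c,(.538,.167,.1)))
E
```

```text
time: 10.9
eef_pos: [0.5483, -0.1535, 0.1989]
tcp_rot: [0.719, 0.695, 0.0, -0.0]
contact_force: [0.0, 0.0, 0.3]
opening: -0.002
time: 11.4
eef_pos: [0.5509, 0.0585, 0.2332]
tcp_rot: [0.63, 0.777, 0.001, -0.0]
contact_force: [0.3, 0.1, -0.3]
opening: 0.002
time: 11.7
eef_pos: [0.551, 0.0555, 0.2333]
tcp_rot: [0.632, 0.775, -0.0, -0.0]
contact_force: [-0.4, 0.1, 0.1]
opening: 0.449
[0.55100527 0.05547854 0.23328824] [-0.35243975  0.12411992  0.12087639] 0.44867312424337435
[293.16468942  63.34076707]
```

View pics/wrist5.png

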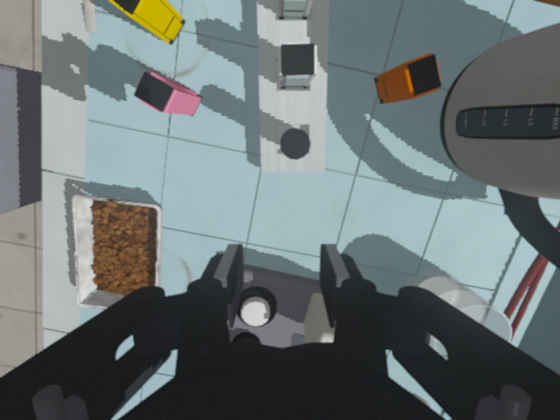

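```bash
python3 -m crank '[[-0.2,3.5,0.4,0,0,0,0],[-0.2,3.5,0.4,0,0,0,0],[-0.2,0,0.4,3,0,0,0],[-0.2,0,0,3,0,0,0],[-0.2,0,0,0,0,0,0]]'
python3 -m crank '[[-0.2,0,0,0,0,0,0]]'
python3 - <<'E'
from h import *
s=get_state();print(s["eef_pos"],s["tcp_rot"],s["opening"])
c=read_camera("wrist");im=c["color"][:,:,::-1]
cv2.imwrite(f"pics/wrist6.png",im)
np.savez("w6.npz",color=c["color"],vfov=c["vfov"],cx=c["cx"],cy=c["cy"],cam_to_world=c["cam_to_world"])
print(proj(c,(.538,.167,.1)))
T=np.array(c["cam_to_world"]);print(T.round(3))
E
```

```text
time: 12.25
eef_pos: [0.5458, 0.1259, 0.1687]
tcp_rot: [0.633, 0.775, -0.003, -0.004]
contact_force: [-0.4, 0.3, -0.5]
opening: 0.602
time: 12.35
eef_pos: [0.5487, 0.126, 0.1735]
tcp_rot: [0.633, 0.775, -0.0, -0.0]
contact_force: [0.3, -0.3, 0.5]
opening: 0.597
[0.54867067 0.12602493 0.17349965] [ 6.32533498e-01  7.74532755e-01 -4.02938497e-04 -4.71392044e-04] 0.5967285833529647
[277.31801107 162.90626025]
[[ 0.98  -0.193 -0.051  0.536]
 [ 0.2    0.945  0.26   0.192]
 [-0.002 -0.265  0.964  0.299]
 [ 0.     0.     0.     1.   ]]
```

View pics/wrist6.png

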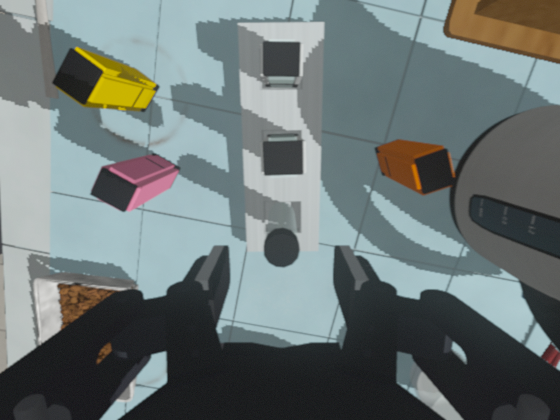

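```bash
python3 - <<'E'
from h import *
c=dict(np.load("w6.npz"))
for p in [(264,137),(303,137),(303,174),(264,174),(284,156)]: print(p,atz(c,p,.1).round(4))
im=c["color"][:,:,::-1];cv2.imwrite("pics/z6.png",cv2.resize(im[110:200,225:345],None,fx=6.6,fy=6.6,interpolation=cv2.INTER_CUBIC))
s=get_state();M=R.from_quat(s["tcp_rot"]).as_matrix();print(M.T@(np.array(c["cam_to_world"])[:3,3]-s["eef_pos"]))
E
```

```text
(264, 137) [0.5265 0.1814 0.1   ]
(303, 137) [0.5508 0.1864 0.1   ]
(303, 174) [0.5559 0.1633 0.1   ]
(264, 174) [0.5309 0.1581 0.1   ]
(284, 156) [0.5414 0.1722 0.1   ]
[ 6.76907700e-02 -1.12223881e-04 -1.24654204e-01]
```

View pics/z6.png

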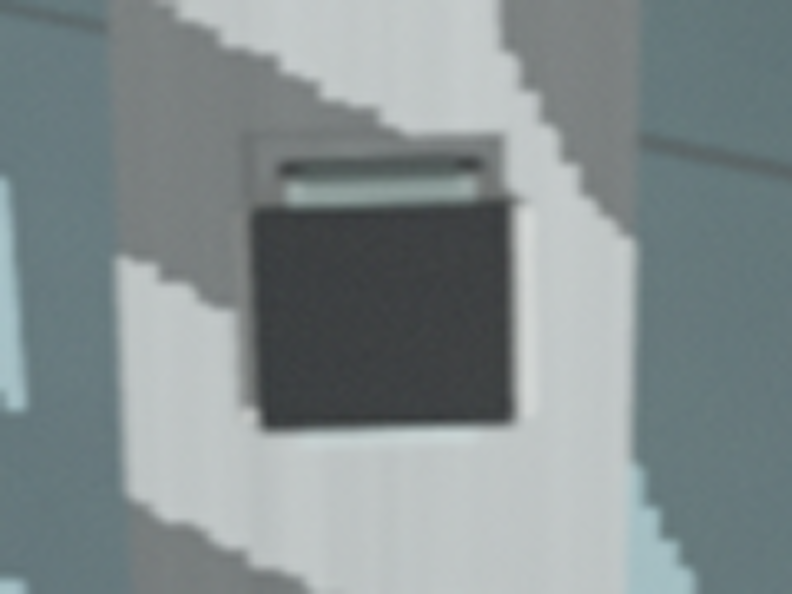

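```bash
python3 -m crank '[[-0.2,2.2,0.1,0,0,0,0],[-0.2,2.2,0,0,0,0,0],[-0.2,0,0,2,0,0,0],[-0.2,0,0,0,0,0,0],[-0.2,0,0,0,0,0,0]]'
python3 - <<'E'
from h import *
s=get_state();print(s["eef_pos"],s["tcp_rot"],s["opening"])
for n,b in (("scene",(130,250,200,360)),("top",(160,280,190,350))):
    c=read_camera(n);im=c["color"][:,:,::-1]
    cv2.imwrite(f"pics/{n}7.png",cv2.resize(im[b[0]:b[1],b[2]:b[3]],None,fx=5,fy=5,interpolation=cv2.INTER_CUBIC))
E
```

```text
time: 12.9
eef_pos: [0.5414, 0.17, 0.155]
tcp_rot: [0.632, 0.775, 0.001, 0.001]
contact_force: [0.0, 0.2, -0.3]
opening: 0.601
[0.54143408 0.16995727 0.15503525] [6.32080801e-01 7.74902088e-01 5.48727602e-04 5.60394928e-04] 0.6007337320294306
```

View pics/scene7.png

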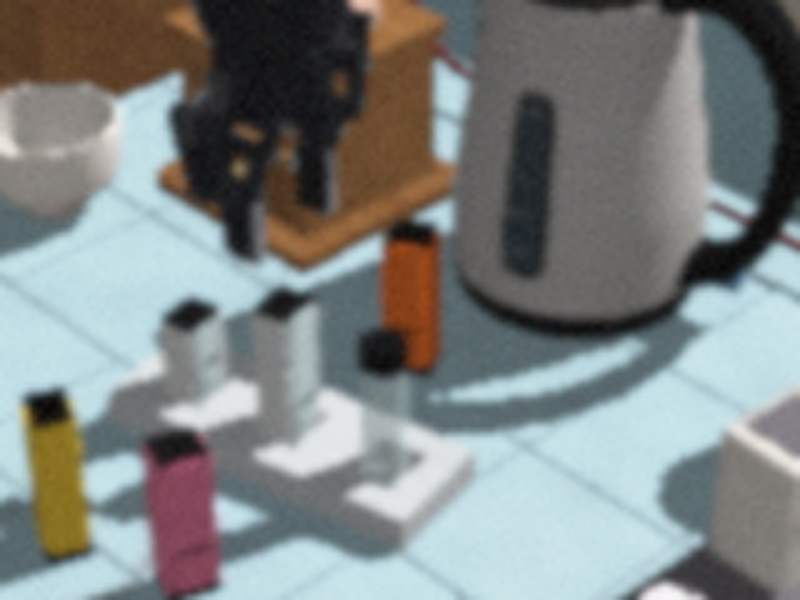

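View pics/top7.png

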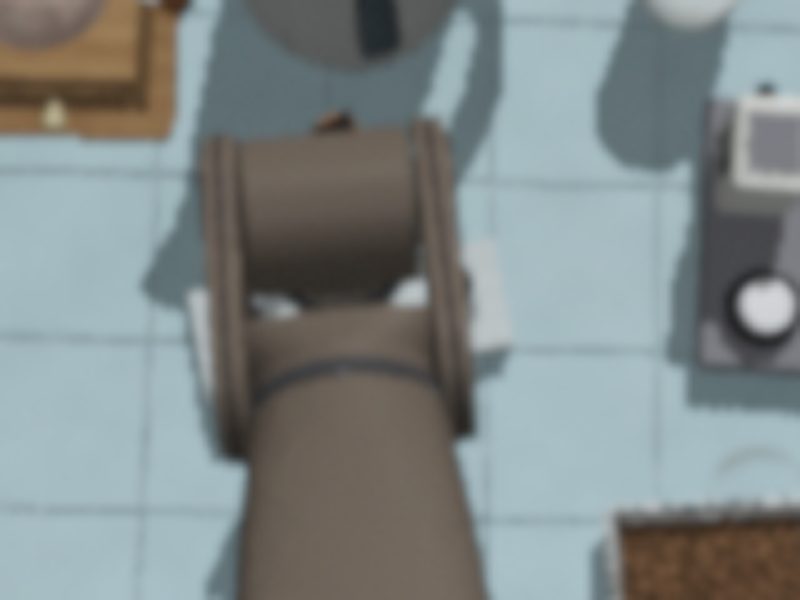

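```bash
python3 - <<'E'
from h import *
c=read_camera("scene")
for P in [(.5414,.17,.142),(.5414,.17,.138),(.5414,.17,.1),(.5395,.1665,.1)]: print(proj(c,P))
E
```

```text
[255.4566956  176.30323774]
[255.51972661 177.60198429]
[256.10567253 189.67532986]
[256.44045577 190.50935691]
```

```bash
python3 -m crank '[[-0.2,-0.2,-0.1,2,0,0,0],[-0.2,0,0,1.5,0,0,0],[-0.2,0,0,0,0,0,0],[-0.2,0,0,0,0,0,0]]'
python3 - <<'E'
from h import *
s=get_state();print(s["eef_pos"],s["tcp_rot"],s["opening"])
for n,b in (("scene",(130,250,200,360)),("wrist",(0,420,0,560))):
    c=read_camera(n);im=c["color"][:,:,::-1];k=5 if n=="scene" else 1
    cv2.imwrite(f"pics/{n}8.png",cv2.resize(im[b[0]:b[1],b[2]:b[3]],None,fx=k,fy=k,interpolation=cv2.INTER_CUBIC))
E
```

```text
time: 13.45
eef_pos: [0.54, 0.1681, 0.1184]
tcp_rot: [0.632, 0.775, -0.0, -0.0]
contact_force: [-0.4, -0.3, 0.8]
opening: 0.605
[0.53998705 0.16807282 0.11841776] [ 6.31866424e-01  7.75077136e-01 -3.57280077e-04 -3.57249388e-04] 0.6053890317788637
```

View pics/scene8.png

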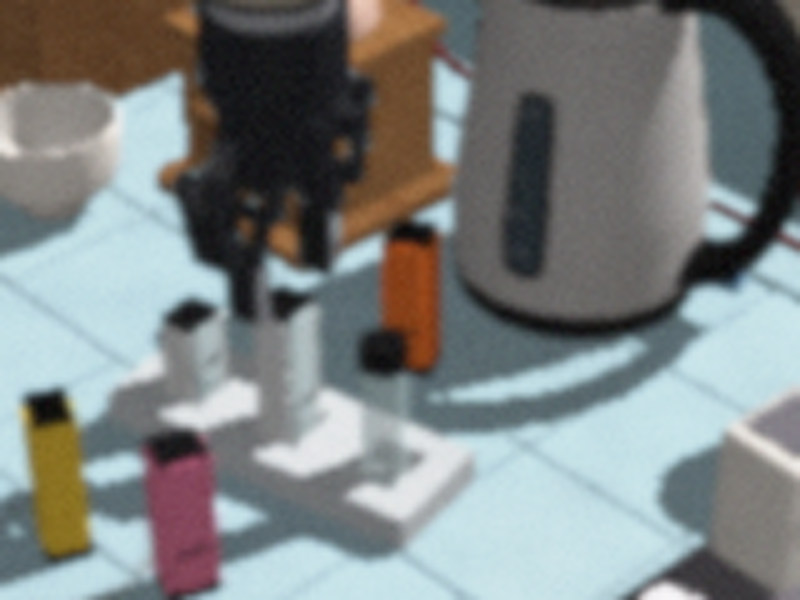

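View pics/wrist8.png

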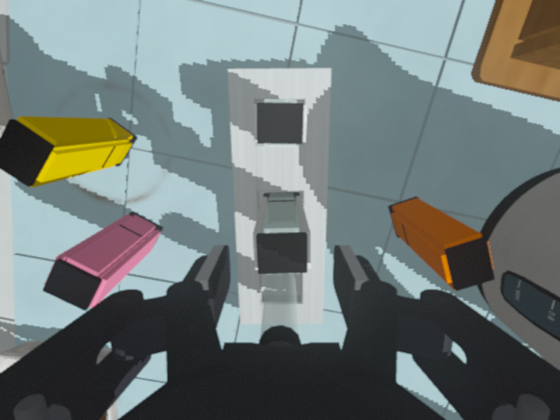

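```bash
python3 - <<'E'
from h import *
s=get_state();c=read_camera("wrist");M=R.from_quat(s["tcp_rot"]).as_matrix()
for d in (.01,.017):
  for x in (-.011,0,.011): print(d,x,proj(c,s["eef_pos"]+M@np.array([x,-.0255,d])),proj(c,s["eef_pos"]+M@np.array([x,0,.1-.1+.0184])))
for p in [(257,234),(306,234),(306,270),(258,271),(282,252)]: print(atz(c,p,.1),M.T@(atz(c,p,.1)-s["eef_pos"]))
im=c["color"][:,:,::-1];cv2.imwrite("pics/z9.png",cv2.resize(im[200:320,195:365],None,fx=4.6,fy=4.6,interpolation=cv2.INTER_CUBIC))
E
```

```text
0.01 -0.011 [228.99655688 286.92748537] [280.47418454 278.61145149]
0.01 0 [227.98012277 266.68634994] [280.46500113 259.25843281]
0.01 0.011 [226.92313864 245.637707  ] [280.45547057 239.1738494 ]
0.017 -0.011 [231.21832273 279.92691679] [280.47418454 278.61145149]
0.017 0 [230.28748228 260.43149671] [280.46500113 259.25843281]
0.017 0.011 [229.32114562 240.19264797] [280.45547057 239.1738494 ]
[0.52646532 0.17896863 0.1       ] [ 0.0133683  -0.01183344  0.01946092]
[0.55067819 0.1839483  0.1       ] [0.01336322 0.01288618 0.01949237]
[0.55512933 0.16447206 0.1       ] [-0.00661049  0.01331856  0.01949454]
[0.53070241 0.15886567 0.1       ] [-0.00717611 -0.01173709  0.0194627 ]
[0.5408061  0.17189462 0.1       ] [0.00354783 0.00078629 0.01947777]
```

View pics/z9.png

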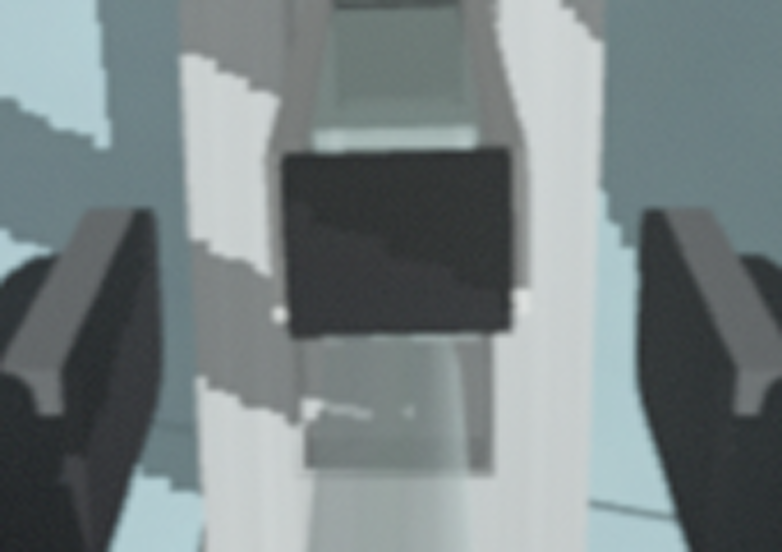

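```bash
python3 -m crank '[[-0.2,0.3,0.1,1.5,0,0,0],[-0.2,0,0,1.5,0,0,0],[-0.2,0,0,0,0,0,0]]'
python3 -m crank '[[-0.2,0,0,1.5,0,0,0],[-0.2,0,0,0.2,0,0,0],[-0.2,0,0,0,0,0,0]]'
python3 - <<'E'
from h import *
for n,b in (("scene",(130,250,200,360)),("wrist",(180,340,170,400))):
    c=read_camera(n);im=c["color"][:,:,::-1];k=5 if n=="scene" else 3.4
    cv2.imwrite(f"pics/{n}10.png",cv2.resize(im[b[0]:b[1],b[2]:b[3]],None,fx=k,fy=k,interpolation=cv2.INTER_CUBIC))
E
```

```text
time: 13.9
eef_pos: [0.5381, 0.1712, 0.0851]
tcp_rot: [0.632, 0.775, -0.002, -0.002]
contact_force: [0.4, -0.4, -0.4]
opening: 0.603
time: 14.2
eef_pos: [0.5399, 0.1712, 0.0706]
tcp_rot: [0.632, 0.775, -0.001, -0.001]
contact_force: [0.7, -1.0, -0.3]
opening: 0.602
```

View pics/scene10.png

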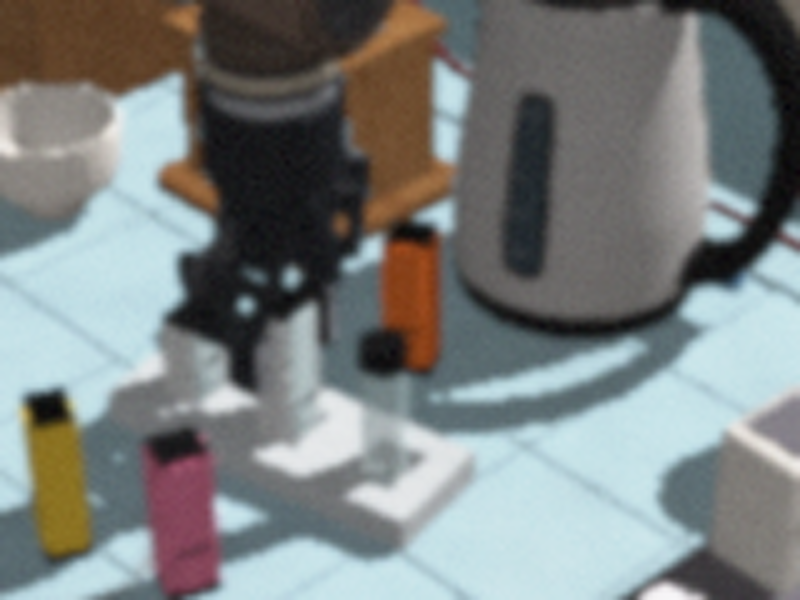

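View pics/wrist10.png

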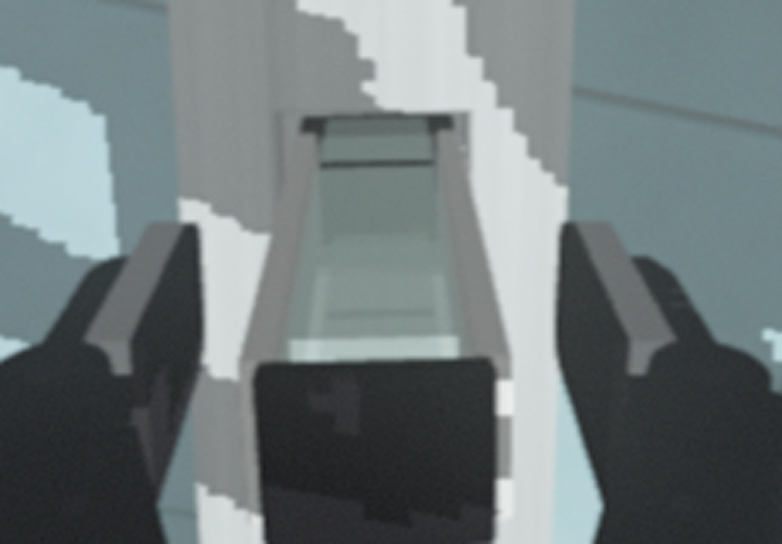

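```bash
python3 -m crank '[[0.1,0,0,0,0,0,0],[0.3,0,0,0,0,0,0],[0.5,0,0,0,0,0,0],[1,0,0,0,0,0,0],[1,0,0,0,0,0,0]]' 40
python3 -m crank '[[1,0,0,0,0,0,0],[1,0,0,0,0,0,0],[1,0,0,0,0,0,0]]'
python3 -m crank '[[1,0,0,-0.5,0,0,0],[1,0,0,-1,0,0,0],[1,0,0,-1,0,0,0],[1,0,0,-1,0,0,0],[1,0,0,0,0,0,0]]'
python3 - <<'E'
from h import *
for n,b in (("scene",(130,250,200,360)),("wrist",(0,420,0,560))):
    c=read_camera(n);im=c["color"][:,:,::-1];k=5 if n=="scene" else 1.4
    cv2.imwrite(f"pics/{n}11.png",cv2.resize(im[b[0]:b[1],b[2]:b[3]],None,fx=k,fy=k,interpolation=cv2.INTER_CUBIC))
E
```

```text
time: 14.8
eef_pos: [0.5409, 0.1714, 0.0723]
tcp_rot: [0.632, 0.775, 0.0, 0.0]
contact_force: [-0.2, 0.5, 2.6]
opening: 0.347
time: 15.1
eef_pos: [0.5409, 0.1714, 0.0723]
tcp_rot: [0.632, 0.775, 0.0, 0.0]
contact_force: [-1.8, 0.1, 4.9]
opening: 0.347
time: 15.6
eef_pos: [0.5419, 0.1716, 0.109]
tcp_rot: [0.632, 0.775, 0.002, 0.001]
contact_force: [-0.5, 0.3, -0.7]
opening: 0.349
```

View pics/scene11.png

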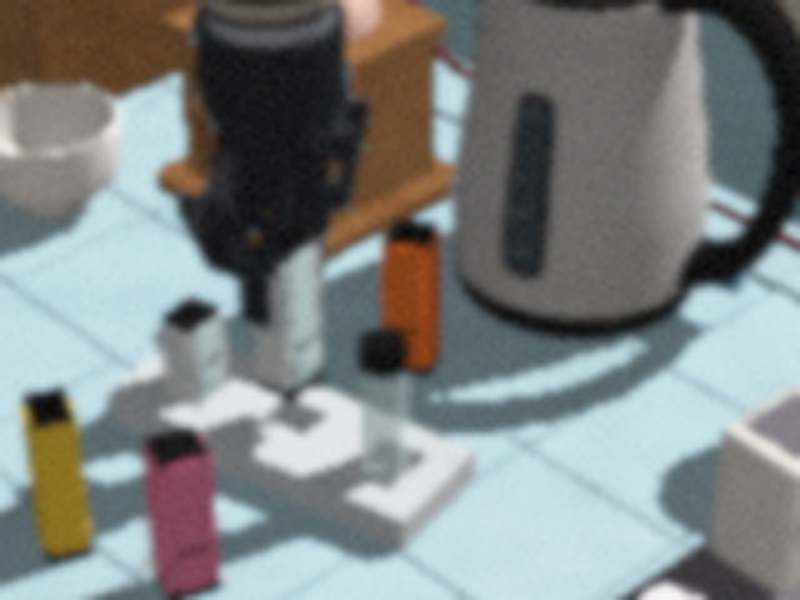

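View pics/wrist11.png

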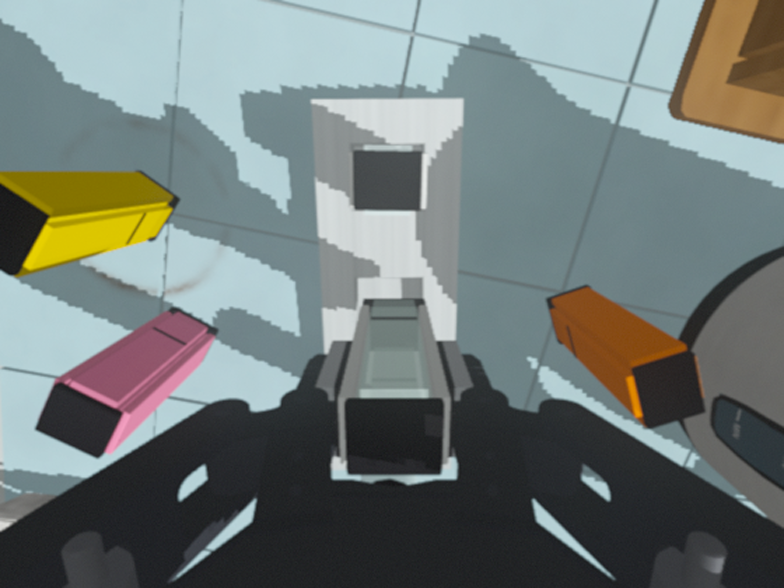

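```bash
python3 -m crank '[[1,0,0,-3.5,0,0,0],[1,0,0,-3.5,0,0,0],[1,0,0,-3.5,0,0,0],[1,0,0,-3.5,0,0,6.8],[1,0,0,0,0,0,6.8]]'
python3 -m crank '[[1,-3,1.2,0,0,0,0],[1,-3.5,1.2,0,0,0,0],[1,-3.5,1.2,0,0,0,0],[1,-3.5,1.2,0,0,0,0],[1,-3.5,1.2,0,0,0,0]]'
python3 -m crank '[[1,-3,1.2,0,0,0,0],[1,-3,1.2,0,0,0,0],[1,0,1,0,0,0,0],[1,0,0,0,0,0,0],[1,0,0,0,0,0,0]]'
python3 - <<'E'
from h import *
s=get_state();print(s["eef_pos"],s["tcp_rot"],s["opening"])
c=read_camera("wrist");im=c["color"][:,:,::-1]
cv2.imwrite(f"pics/wrist12.png",cv2.resize(im,None,fx=1.4,fy=1.4,interpolation=cv2.INTER_CUBIC))
np.savez("w12.npz",**{k:c[k] for k in c},pos=s["eef_pos"],q=s["tcp_rot"])
E
```

```text
time: 16.2
eef_pos: [0.5432, 0.1718, 0.2531]
tcp_rot: [0.721, 0.693, 0.004, 0.003]
contact_force: [0.8, 0.0, -1.2]
opening: 0.346
time: 16.7
eef_pos: [0.5945, -0.0019, 0.2458]
tcp_rot: [0.719, 0.695, -0.0, -0.001]
contact_force: [0.8, 0.0, -2.0]
opening: 0.348
time: 17.2
eef_pos: [0.6261, -0.0608, 0.2459]
tcp_rot: [0.719, 0.695, -0.0, -0.001]
contact_force: [1.2, -0.1, -1.9]
opening: 0.346
[ 0.62614723 -0.06079312  0.2458911 ] [ 7.18853084e-01  6.95161364e-01 -3.23530121e-04 -9.03951559e-04] 0.34610897904158805
```

View pics/wrist12.png

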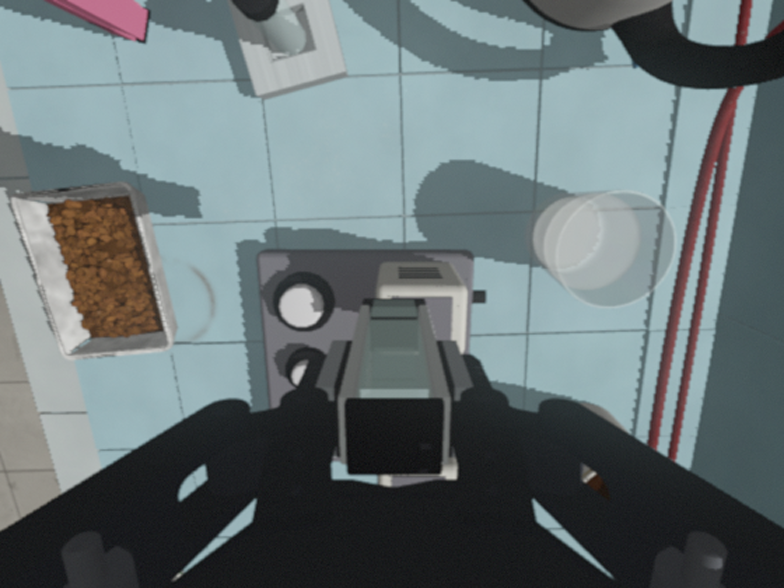

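```bash
python3 - <<'E'
import cv2
for n in ("wrist3","wrist4"):
    im=cv2.imread(f"pics/{n}.png"); cv2.imwrite(f"pics/{n}z.png",cv2.resize(im[:310,200:560],None,fx=1.9,fy=1.9,interpolation=cv2.INTER_CUBIC))
E
```

```text
(no output)
```

View pics/wrist3z.png

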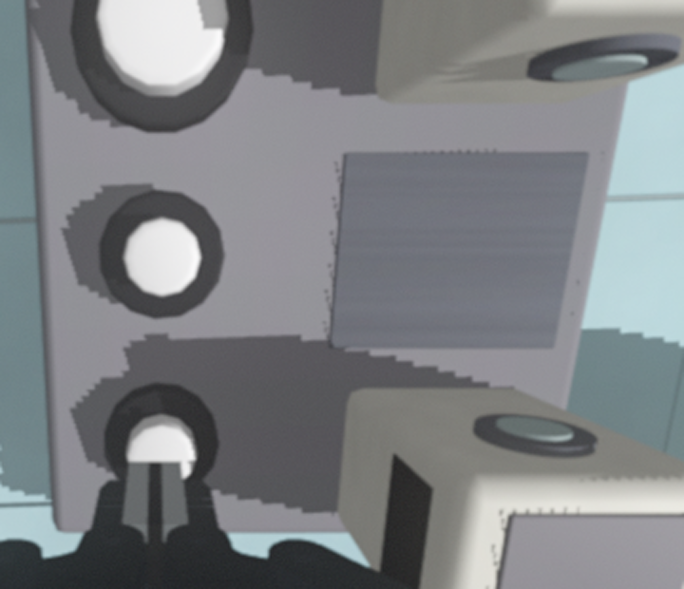

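View pics/wrist4z.png

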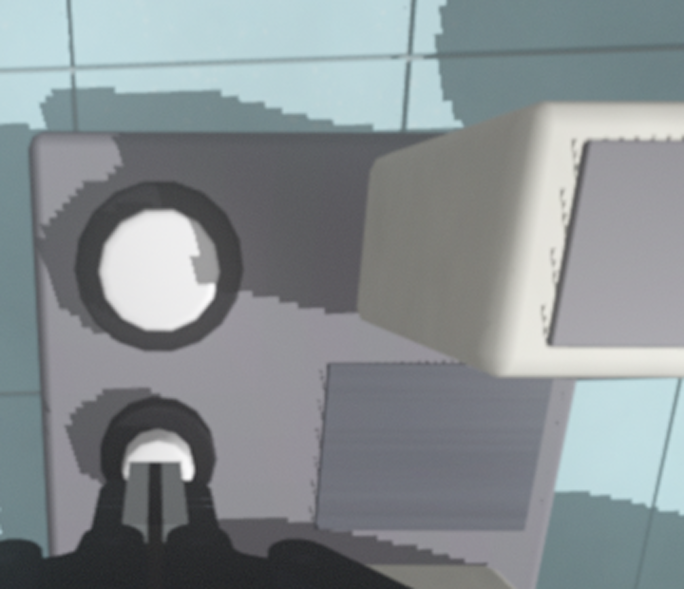

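```bash
cat > fit.py <<'E'
from h import *
from scipy.optimize import least_squares
d=dict(np.load("w12.npz"))
def mk(p,q):
    T=np.eye(4);T[:3,:3]=R.from_quat(q).as_matrix();T[:3,3]=p;return T
Ttc=np.linalg.inv(mk(d["pos"],d["q"]))@d["cam_to_world"]
def cam(p,q): c={k:d[k] for k in("color","vfov","cx","cy")};c["cam_to_world"]=mk(p,np.array(q)/np.linalg.norm(q))@Ttc;return c
w3=cam([.54438,-.21436,.09166],[.72,.694,0,-.001]);w4=cam([.5478,-.15136,.08806],[.718,.696,0,-.001]);w12=d
k=.0495
F=[(w3,(285.3,135.3),(-.05,0,k)),(w3,(518.4,34.2),(.042,.0405,.08)),(w3,(481.6,229),(.042,-.0405,.08)),(w3,(227.4,279),(-.09,-.1,.028)),
(w3,(399,51.6),(.012,.043,.028)),(w3,(384.2,205.3),(.012,-.043,.028)),(w3,(378.9,269.5),(.012,-.093,.028)),
(w4,(284.2,142.1),(-.05,.06,k)),(w4,(389.5,164.7),(.012,.043,.028)),(w4,(397.4,84.2),(.012,.093,.028)),(w4,(217.4,71),(-.09,.1,.028)),(w4,(463,197),(.012,.043,.108)),(w4,(487,54),(.012,.093,.108)),
(w12,(215,217.1),(-.05,.06,k)),(w12,(184.3,180),(-.09,.1,.028))]
def P(v,m):
    c,s=np.cos(v[2]),np.sin(v[2]);return (v[0]+c*m[0]-s*m[1],v[1]+s*m[0]+c*m[1],m[2])
def res(v,r=False):
    return np.array([proj(c,P(v,m))-np.array(px) for c,px,m in F])*1.0
r=least_squares(lambda v:res(v).ravel(),[.597,-.158,-.034],loss="soft_l1",f_scale=2)
print(r.x, "beam",P(r.x,(.042,0,.08)),"keyM",P(r.x,(-.05,0,.05)));print(res(r.x).round(1))
E
python3 fit.py
```

```text
[ 0.60036245 -0.15534345 -0.03842514] beam (np.float64(0.6423314517284868), np.float64(-0.1569569041816586), 0.08) keyM (np.float64(0.5503993619788445), np.float64(-0.15342266108536295), 0.05)
[[ 2.7 -0. ]
 [-0.3  1.6]
 [ 1.3 -3.1]
 [ 0.8  3.9]
 [-1.5  4.4]
 [-0.4 -2.2]
 [-1.7  4.5]
 [ 2.6 -0.5]
 [-1.7  4.1]
 [-0.9 -3.6]
 [-1.8 -5.2]
 [-0.5  4.3]
 [ 1.6 -7.1]
 [ 0.8  2. ]
 [-1.6 -0.4]]
```

```bash
cat >> fit.py <<'E'
M=R.from_quat(d["q"]).as_matrix()
for p in [(345,398),(443,398),(443,473),(345,473)]:
    w=atz(d,(p[0]/1.4,p[1]/1.4),d["pos"][2]+.0277);print((M.T@(w-d["pos"])).round(4))
print((M.T@(np.array([.6412,-.157,.1123])-d["pos"])*100).round(2))
E
python3 fit.py|tail -5
```

```text
[ 0.0119 -0.0122 -0.0277]
[ 0.0119  0.0128 -0.0277]
[-0.0106  0.0135 -0.0277]
[-0.0106 -0.0129 -0.0277]
[-9.58  1.85 13.35]
```

```bash
python3 -m crank '[[1,-3.2,0.6,0,0,0,0],[1,-3.2,0.6,0,0,0,0],[1,-3.2,0.6,0,0,0,0],[1,0,0,2,0,0,0],[1,0,0,0,0,0,0]]'
python3 -m crank '[[1,0,0,0,0,0,0]]'
python3 - <<'E'
from h import *
for n,b in (("scene",(160,300,310,450)),("top",(140,240,300,420))):
    c=read_camera(n);im=c["color"][:,:,::-1];k=4
    cv2.imwrite(f"pics/{n}13.png",cv2.resize(im[b[0]:b[1],b[2]:b[3]],None,fx=k,fy=k,interpolation=cv2.INTER_CUBIC))
E
```

```text
time: 17.75
eef_pos: [0.6395, -0.1573, 0.2235]
tcp_rot: [0.719, 0.695, -0.001, -0.003]
contact_force: [-0.2, 0.5, -2.4]
opening: 0.345
time: 17.85
eef_pos: [0.6406, -0.1568, 0.226]
tcp_rot: [0.719, 0.695, -0.0, -0.001]
contact_force: [0.4, -0.9, -0.8]
opening: 0.342
```

View pics/scene13.png

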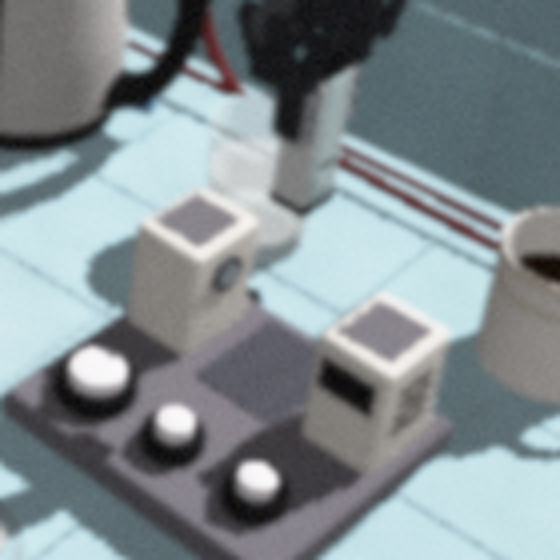

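```bash
python3 -m crank '[[1,0,0,2,0,0,0],[1,0,0,2,0,0,0],[1,0,0,2,0,0,0],[1,0,0,2,0,0,0],[1,0,0,2,0,0,0]]'
python3 -m crank '[[1,0,0,1.3,0,0,0],[1,0,0,0,0,0,0],[1,0,0,0,0,0,0]]'
python3 - <<'E'
from h import *
for n,b in (("scene",(160,300,310,450)),("top",(140,240,300,420)),("wrist",(0,420,0,560))):
    c=read_camera(n);im=c["color"][:,:,::-1];k=4 if n!="wrist" else 1.4
    cv2.imwrite(f"pics/{n}14.png",cv2.resize(im[b[0]:b[1],b[2]:b[3]],None,fx=k,fy=k,interpolation=cv2.INTER_CUBIC))
s=get_state();print(s["eef_pos"],s["tcp_rot"])
E
```

```text
time: 18.45
eef_pos: [0.642, -0.1575, 0.1274]
tcp_rot: [0.719, 0.695, 0.0, 0.001]
contact_force: [0.8, -0.6, -0.5]
opening: 0.348
time: 18.75
eef_pos: [0.6418, -0.1581, 0.1146]
tcp_rot: [0.719, 0.695, 0.0, 0.001]
contact_force: [0.8, -0.4, -1.5]
opening: 0.349
[ 0.64228827 -0.15860119  0.11554893] [7.19049538e-01 6.94957155e-01 6.03977620e-04 1.39603645e-03]
```

View pics/scene14.png

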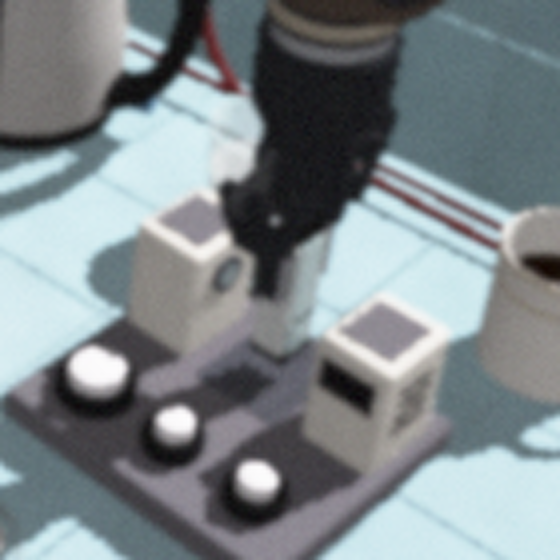

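View pics/wrist14.png

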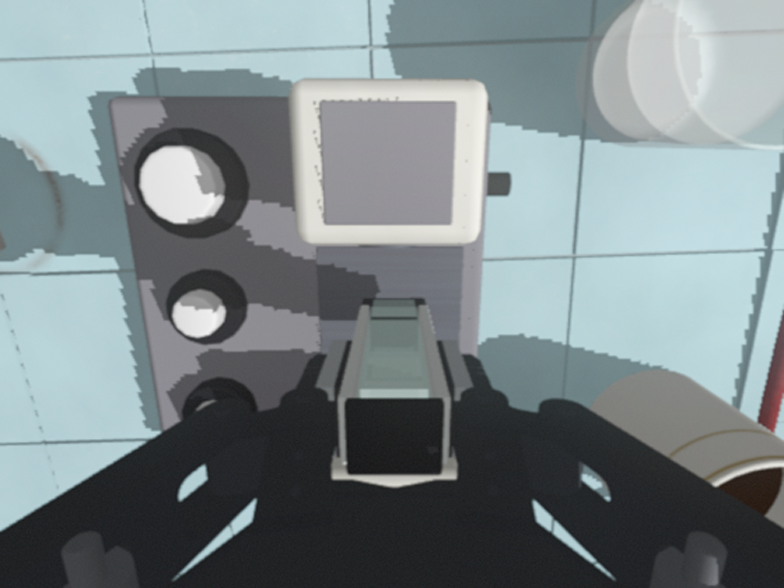

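View pics/top14.png

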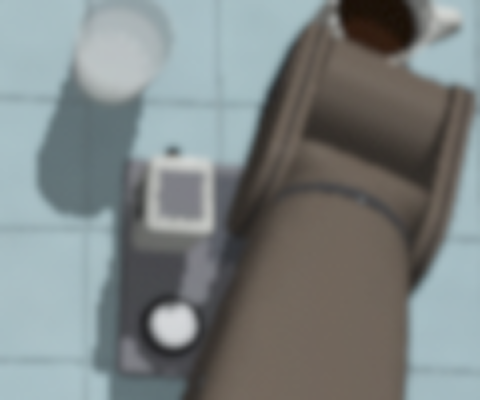

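```bash
python3 -m crank '[[1,0,0,0.3,0,0,0],[1,0,0,0,0,0,0],[1,0,0,0,0,0,0]]'
python3 - <<'E'
from h import *
c=read_camera("wrist");s=get_state();M=R.from_quat(s["tcp_rot"]).as_matrix();print(s["eef_pos"])
cv2.imwrite("pics/wrist15.png",c["color"][:,:,::-1])
for p in [(388,163),(290,80),(487,80),(483,245),(297,245),(296,92),(296,230),(484,92),(480,230)]:
    w=atz(c,(p[0]/1.4,p[1]/1.4),.108);print(p,w.round(4),(M.T@(w-s["eef_pos"])).round(4))
for p in [(182,185),(199,314)]:
    w=atz(c,(p[0]/1.4,p[1]/1.4),.0495);print(p,w.round(4),(M.T@(w-s["eef_pos"])).round(4))
c=read_camera("scene");cv2.imwrite("pics/scene15.png",cv2.resize(c["color"][200:270,340:430,::-1],None,fx=8,fy=8,interpolation=cv2.INTER_CUBIC))
E
```

```text
time: 19.2
eef_pos: [0.6412, -0.1583, 0.1108]
tcp_rot: [0.719, 0.695, -0.0, -0.0]
contact_force: [0.3, -0.7, -1.7]
opening: 0.345
[ 0.64125951 -0.15834585  0.1107237 ]
(388, 163) [ 0.6422 -0.0883  0.108 ] [ 0.07   -0.0015  0.0027]
(290, 80) [ 0.6162 -0.0655  0.108 ] [ 0.0919 -0.0283  0.0027]
(487, 80) [ 0.6702 -0.0674  0.108 ] [0.0919 0.0258 0.0027]
(483, 245) [ 0.67   -0.1131  0.108 ] [0.0462 0.0272 0.0027]
(297, 245) [ 0.6138 -0.1111  0.108 ] [ 0.0462 -0.0291  0.0027]
(296, 92) [ 0.6175 -0.0686  0.108 ] [ 0.0889 -0.0268  0.0027]
(296, 230) [ 0.6139 -0.1066  0.108 ] [ 0.0508 -0.0291  0.0027]
(484, 92) [ 0.6694 -0.0704  0.108 ] [0.0889 0.0251 0.0027]
(480, 230) [ 0.669  -0.1085  0.108 ] [0.0508 0.026  0.0027]
(182, 185) [ 0.5538 -0.0932  0.0495] [ 0.0621 -0.0896  0.0612]
(199, 314) [ 0.5521 -0.1508  0.0495] [ 0.0044 -0.0893  0.0612]
```

View pics/scene15.png

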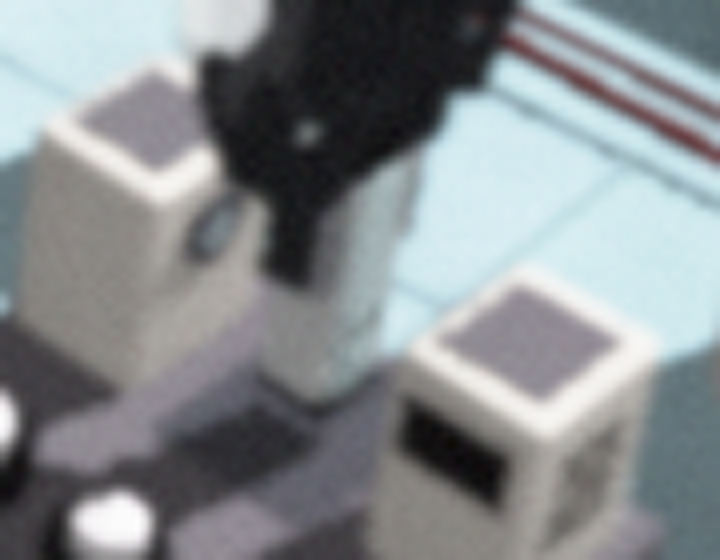

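```bash
python3 -m crank '[[1,0.2,0,-0.1,0,0,0],[1,0,0,0,0,0,0],[1,0,0,0,0,0,0],[1,0,0,0,0,0,0]]'
python3 - <<'E'
from h import *
c=read_camera("scene");s=get_state();M=R.from_quat(s["tcp_rot"]).as_matrix();p=s["eef_pos"];print(p,s["dq"].round(4))
sh=np.array([-.0025,-.003,0])
for z in (.0445,.0485,.0525): print(z,(proj(c,p+M@[-.013,-.015,0]+[0,0,z-p[2]]+sh)-[340,200])*8)
print("lens L",(proj(c,p+M@[.0405,0,0]+[0,0,.08-p[2]]+sh)-[340,200])*8)
print("line R face",(proj(c,p+M@[-.013,0,0]+[0,0,.08-p[2]]+sh)-[340,200])*8)
cv2.imwrite("pics/scene16.png",cv2.resize(c["color"][200:270,340:430,::-1],None,fx=8,fy=8,interpolation=cv2.INTER_CUBIC))
E
```

```text
time: 19.7
eef_pos: [0.6414, -0.1563, 0.1117]
tcp_rot: [0.719, 0.695, -0.0, 0.0]
contact_force: [0.2, 0.1, -0.9]
opening: 0.346
[ 0.64134971 -0.15631661  0.11167834] [-0.0014  0.0007 -0.0013  0.0002  0.0006  0.0014]
0.0445 [305.70646952 432.79934624]
0.0485 [307.39142304 422.86600948]
0.0525 [309.08406622 412.88733971]
lens L [210.39263197 233.12788725]
line R face [353.07637997 320.03204902]
```

View pics/scene16.png

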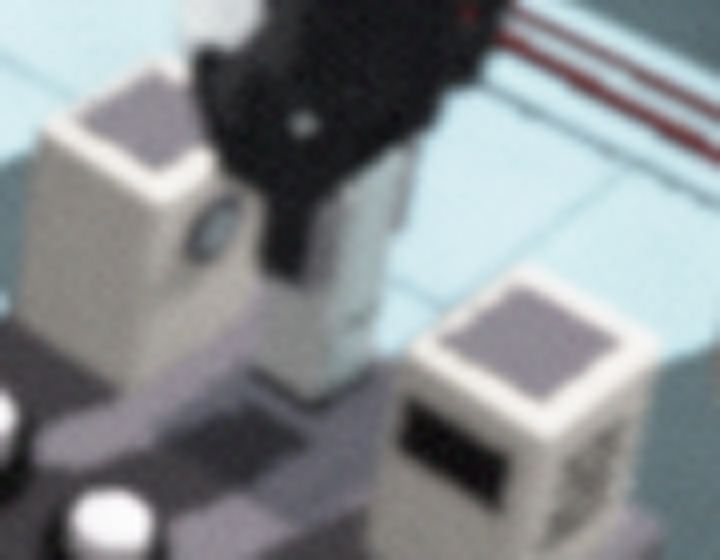

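```bash
python3 -m crank '[[1,0,0,0,0,0,0],[1,0,0,0,0,0,0],[1,0,0,0,0,0,0]]'
python3 - <<'E'
from plant import *
s=get_state();print(s["eef_pos"],s["dq"].round(4),s["contact_force"],s["opening"])
print(sign_off())
E
```

```text
time: 20.05
eef_pos: [0.6413, -0.1563, 0.1117]
tcp_rot: [0.719, 0.695, -0.0, -0.0]
contact_force: [-0.2, -0.1, -1.1]
opening: 0.343
[ 0.64132127 -0.1563484   0.11166212] [ 0.0022 -0.0001 -0.0009  0.      0.0003  0.001 ] [-0.18880666 -0.14024459 -1.0607153 ] 0.34323724960547447
the job is handed in; nothing more can be done
None
```

I pressed the large, right and middle keys in that order, then lifted the tall cell out by its frosted faces. I handed the job in at about 20 s with the cell held in the light path. No verdict came back, so the result below is from my own checks.

- **Keys:** I pressed each key until it met its stop, feeling 11 to 20 N against the 5 N needed, and let it up before going to the next.
- **Cell:** The tool is still at (0.641, -0.156, 0.112) m, which puts the level line at about 79.5 mm against the 80 mm target. The jaws are stopped at about 29 mm on the 30 mm cell. The tool is square to the meter within about 0.01 rad, and the force readings show no contact with the meter.
- **Position across and along the beam:** From the wrist camera it is within about 2 mm. In the last scene picture the level line and the left lens sit within about 0.5 pixel of where they should be.
- **Other objects:** I saw nothing else disturbed in the pictures. I did not measure the bystanders again at the end.

**Checks that disagreed:**
- The fixed cameras placed things about 3 to 4 mm off from the wrist camera and arm readings. I used the wrist camera.
- The cell's lower corner appeared about 2 pixels higher in the scene picture than I predicted. I put that down to the edge shape and shadow, since the level line itself matched.

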